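Hold the coil winder's tension arm at its stop

ROBOT

A 6-joint arm with a two-finger parallel gripper is mounted at the origin on the work surface. World frame = base frame: x ahead of the robot, y to its left, z up, the work surface at z = 0. Lengths are in m, angles in degrees, forces in N, time in s.
With the tool pointing down it reaches from about 0.375 to 0.925 m from the base axis. Payload 5.7 kg.
Tool frame: the origin (TCP) lies between the finger pads; the fingertips stand 17 mm ahead of it and the grasp point (between the pads) lies 2 mm behind it (arm.finger_overhang is the distance from the TCP to the fingertips, in m); z points along the fingers, y is the line along which they close (so a half turn about z gives the same grasp; the last joint's range is limited). The gripper opens to 85 mm and grips with 20 to 120 N. Pads are 22 mm wide; open, the fingers measure 114 mm over their backs; the gripper's body (76 mm by 85 mm) begins 54 mm behind the grasp point. The pads swing forward as they close: fully open they stand 13 mm farther back than shut.
Start: joints at [-83.715, 20.558, 86.54, -0, 72.909, -6.595], TCP at [0.134, -0.585, 0.248] pointing down, gripper open.
Joint ranges: [-170.27, 170.27], [-57.76, 135], [12.27, 136.19], [-55.21, 235.2], [11.17, 155.16], [-170.74, 170.74]. Speed limits (degrees/s): [136.94, 136.94, 180, 180, 180, 180].

INTERFACE

Orientations are given as a 3x3 rotation matrix whose columns are the frame's x, y, z axes.
In Python, from workcell import observe, cams, ticket, arm gives the robot as it stands.
- The arm moves only by the shell command python3 -m creep 'ROWS' [OPENING] [FORCE]. ROWS is a JSON object of lists of equal length, an entry for each row: "xyz": the shift along the tool's x, y, z as a fraction of full scale, a list of three; "turn": the turn, a rotation vector about the tool's x, y, z as a fraction of full scale, a list of three. In form: {"xyz": [[x, y, z], ...], "turn": [[rx, ry, rz], ...]}. A call has exactly 10 rows; each row is the pose to reach, as a shift and turn from the pose commanded when the call began, along the tool's axes at that moment; what a row does not reach only later rows make up. Full scale, the value 1, is 0.08 m for a shift and 120 degrees for a turn. A row lasts 1/8 s, in which the tool goes at most 62.5 mm and 10.7 degrees, less where a joint would pass 70% of its speed; a pose out of reach is approached as far as the arm can. A call with a number of a shift or a turn outside -1 to 1 is refused whole. A call with a gripper value outside its range is refused whole. OPENING is the opening, from 0 (shut) to 1 (fully open), set as the call begins (- or left out, the last holds). The fingers move at their own pace and stop on an object; FORCE is the grip in N (left out, the last holds). Time passes only in rows, so rows that repeat a pose let the fingers close, or fill a call up. It gives the time, the measured TCP pose, the force, the opening and the grip force at its end, in the units of the state.
- observe(): the state, without advancing time (a new reading comes with each control period).
- cams.camera(name): name is "side" or "top" or "wrist"; returns (picture, depth): 384x512x3 uint8, red, green, blue; 384x512 float32, m along the optical axis (not along the pixel's ray), 0 where there is no reading.
- cams.get_calibration(name): a dict with "mtx" (3x3 intrinsics, pixels), "camera_from_world" (4x4, takes a point from world to camera coordinates). Camera axes: x right, y down, z forward; pixel columns grow to the right and rows downward; lengths in m; the calibration is good to about 2 mm. A picture is of the moment at which its call begins: read the wrist's pose just before it. get_calibration takes no time and is no camera call; for the wrist camera it gives the pose at the moment of the call.
- ticket.sign_off(): hands the job in; it is judged then, once.
The state is a dict: "time": time; "qpos": joint angles; "joint_vel": joint speeds; "joint_torque": joint torques, N m; "tool_pos": TCP position; "tcp_rot": TCP orientation; "contact_force": force on the tool from outside, world axes, zero at the start; "torque": the same for the moment, N m; "opening": finger opening in m; "finger_force": force on a finger pad.
Only numpy, scipy, OpenCV 4.12 (cv2) and the standard library are available. Lean on these libraries where they do the work, as an engineer would, in place of code of your own. Each camera call takes 0.05 s, during which the arm holds its last target. There are 200 camera calls.

TASK

Get the wire tensioner ready for threading: gently swing its sprung two-roller cage arm round, clockwise seen from above, until it is fully home at the stop post, and finish while still holding it there with the fingers - do not let go at the end. The thin arm and its stand must never take more than 25 N (a firm pinch is already too much, so push it), do not let the arm snap back, and leave everything else on the desk where it is.

Things in the scene. Friction and masses are not known exactly. Their poses are not given: they have to be found in the camera images.
- tensioner: Wire tensioner, fixed: grey 135 x 135 x 10 mm base plate, aluminium hanger bracket and in it a dark upright pivot body (36 mm across, up to 66 mm above the desk) carrying the swinging cage arm on a vertical axis. Origin on the pivot axis at desk level, z up. The resting arm points along its y axis; the plate reaches from -38 to +98 mm in its x and y. Nothing on it is above 105 mm.
- pivot (a point): Point on the pivot axis at mid-height of the cage arm, 76 mm above the desk. Fixed.
- push_spot (a point): Middle of the cage arm's bar, 80 mm out from the pivot axis, 76 mm above the desk; moves with the arm. Bar: straight, aluminium, 137 mm long from the axis, 10 mm thick sideways (flanks 5 mm either side of this point), 67 to 85 mm above the desk, free space below it. Push here on the trailing flank, midway between the two rollers.
- outer_roller (a point): Centre of the outer of two white rollers (24 mm across, 85 to 97 mm above the desk) on top of the bar, 125 mm from the pivot axis; the inner one is 35 mm from it. They overhang the flanks by 7 mm and leave 66 mm free between them for the fingers.
- stop_post (a point): Top of the thin stop post (10 mm thick, with a 16 mm rubber buffer, 56 to 84 mm above the desk) at the end of a flat bar that sticks out of the pivot body below the arm, 79 mm from the pivot axis. The arm's leading flank meets it at full swing; the fingers belong on the other flank.
- cage_arm (a joint): Swing of the cage arm about the vertical pivot axis, rad: 0 at rest, 1.1 at the stop post; grows CLOCKWISE seen from above. A spring always pulls it back to 0, no latch: about 2 N at push_spot near rest, 6 N at the stop, plus 1 N when swung at 0.08 m/s. The pivot body with the stop post gives about 1 mm per 3 N of push at push_spot (2 mm at 6 N); the joint is counted from it.
- winder: Hand coil winder standing on the other side of the desk (fixed): wooden 110 x 130 mm foot, grey box, horizontal spindle with a copper coil and a small crank, 90 mm tall. Origin at the centre of its underside. Not used; the tensioner and the winder may change sides.
- spool_mid (a point): Centre of a loose spool of copper wire, 44 mm across, 45 mm tall, standing beside the tensioner. Leave alone.
- ferrite_mid (a point): Centre of a loose dark ferrite ring, 36 mm across, 12 mm tall, lying beside the tensioner. Leave alone.
- key_mid (a point): Middle of a loose telegraph key on a 120 x 70 mm wooden base, 58 mm tall. Leave alone.
- driver_mid (a point): Middle of a loose screwdriver, 170 mm long, lying at the left. Leave alone.
- mic_mid (a point): Middle of a loose desk microphone on a round foot 110 mm across, 155 mm tall, at the right. Leave alone.
- jar_mid (a point): Centre of a loose glass jar, 56 mm across, 70 mm tall. Leave alone.
- mug_mid (a point): Centre of a loose white mug, 76 mm across, 90 mm tall, at the right near the robot. Leave alone.

How it is judged (in metres and radians):
At the end, for the whole second after the job is handed in: The cage arm is within 0.07 rad (4 degrees) of its stop at 1.1 rad and stays there while the fingers press on it with more than 1.5 N and less than 25 N in all; every loose thing is within 30 mm of where it began (value of joint cage_arm above 1.03 rad and contact force between the fingers and tensioner above 1.5 N and contact force between anything else and tensioner below 25 N and distance of each of spool_mid, ferrite_mid, key_mid, driver_mid, mic_mid, jar_mid, mug_mid from where it was at the start of the episode below 0.03 m); the arm keeps its last pose, push and grip.
It fails at once if the tensioner (arm or stand) is loaded with more than 25 N (contact force between anything else and tensioner above 25 N).
It fails at once if the cage arm snaps back (faster than 3.5 rad/s towards rest) (velocity of joint cage_arm below -3.5 rad/s).
It fails at once if a bystander is moved by more than 30 mm (distance of any of spool_mid, ferrite_mid, key_mid, driver_mid, mic_mid, jar_mid, mug_mid from where it was at the start of the episode above 0.03 m).
It also fails if it takes over 35 s, if anything falls off the work surface, if the arm or the gripper's body presses on something with over 40 N, if the wrist force passes 120 N, or if a joint passes its speed limit or range.

## Working session

There is one attempt and no reset: what is moved stays moved. The work goes in short steps, Python scripts to look and compute and a shell command to move; the robot and the scene stay as the last step left them, time stands still between calls to the robot, and variables do not carry over. Pictures are saved under pics/ and viewed, at most 10 in all, crops included, and the job is handed in when it is done.

```bash
mkdir -p pics; ls; python3 - <<'E'
from workcell import observe,cams
import cv2,numpy as np
s=observe();print(s['time'],s['tool_pos'],s['tcp_rot'],s['opening'])
for n in('top','side'):
    p,d=cams.camera(n);np.savez('%s0.npz'%n,p=p,d=d,**cams.get_calibration(n))
    cv2.imwrite('pics/%s0.png'%n,p[:,:,::-1])
    c=cams.get_calibration(n);print(n,np.array(c['mtx']).round(1).tolist(),np.array(c['camera_from_world']).round(3).tolist())
E
```

```text
pics
0.0 [ 0.13366837 -0.58426288  0.24743882] [[ 9.74845599e-01  2.22881210e-01 -1.56420549e-04]
 [ 2.22881110e-01 -9.74843857e-01  1.86169052e-03]
 [ 2.62450223e-04 -1.84972399e-03 -9.99998255e-01]] 0.08558180309291792
top [[405.9, 0.0, 259.6], [0.0, 405.9, 192.4], [0.0, 0.0, 1.0]] [[0.02, -0.999, 0.035, -0.028], [-0.986, -0.026, -0.163, 0.577], [0.164, -0.031, -0.986, 1.095], [0.0, 0.0, 0.0, 1.0]]
side [[350.6, 0.0, 252.3], [0.0, 350.6, 190.9], [0.0, 0.0, 1.0]] [[-0.994, -0.11, -0.017, 0.54], [-0.046, 0.552, -0.832, 0.089], [0.101, -0.826, -0.554, 1.13], [0.0, 0.0, 0.0, 1.0]]
```

View pics/top0.png

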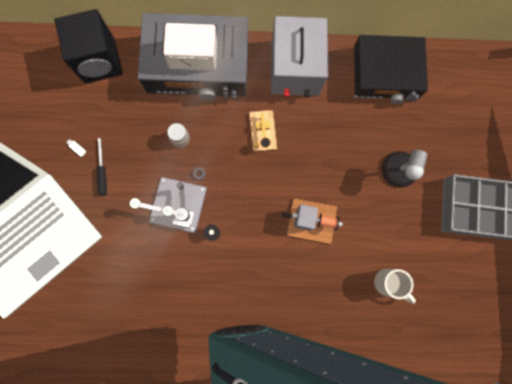

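View pics/side0.png

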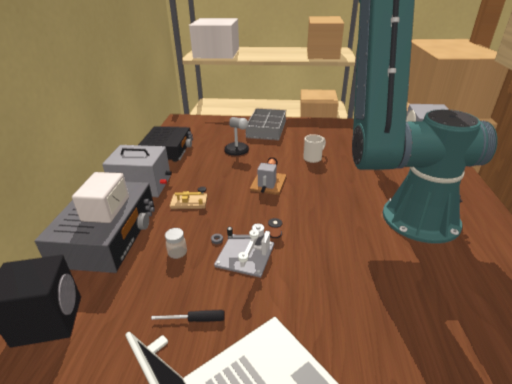

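The top view shows the tensioner plate at about (179,205), with the arm pointing left to the outer roller at (135,203). The ferrite is at (198,173), the spool at (212,232) and the jar at (178,135). I'll zoom in and measure.

```bash
cat > h.py <<'E'
import numpy as np,cv2
def ray(K,T,u,v,z):
    R=T[:3,:3];c=-R.T@T[:3,3];d=R.T@np.linalg.solve(K,[u,v,1]);return c+d*(z-c[2])/d[2]
E
python3 - <<'E'
import numpy as np,cv2
from h import ray
f=np.load('top0.npz');p=f['p'];K=f['mtx'];T=f['camera_from_world']
m=((p.min(2)>200)).astype(np.uint8);m[:, :115]=0;m[:,225:]=0;m[:160]=0
n,_,st,ce=cv2.connectedComponentsWithStats(m)
for i in range(1,n):
    if st[i,4]>8: print(st[i],ce[i].round(1),ray(K,T,*ce[i],.097).round(4))
a=cv2.resize(p[110:250,110:235],None,fx=5,fy=5,interpolation=cv2.INTER_CUBIC)[:600]
g=np.load('side0.npz')['p'];b=cv2.resize(g[210:285,200:300],None,fx=8,fy=8,interpolation=cv2.INTER_CUBIC)
cv2.imwrite('pics/a.png',cv2.resize(p[165:245,120:225],None,fx=7,fy=7,interpolation=cv2.INTER_CUBIC)[:,:,::-1]);cv2.imwrite('pics/b.png',b[:,:,::-1])
E
```

```text
[201 188   3   3   9] [202. 189.] [0.5741 0.1414 0.097 ]
[130 199  58  21 373] [161.7 209.1] [0.5172 0.2454 0.097 ]
[173 211  21  16 118] [185.6 220.6] [0.4883 0.1809 0.097 ]
[191 227   3   3   9] [192. 228.] [0.469  0.1631 0.097 ]
[210 230   3   4  10] [211.  231.8] [0.4602 0.1128 0.097 ]
```

View pics/a.png

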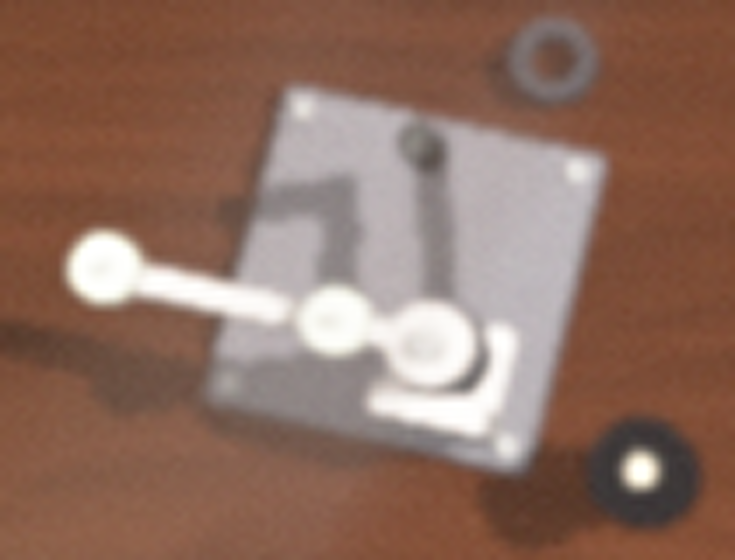

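View pics/b.png

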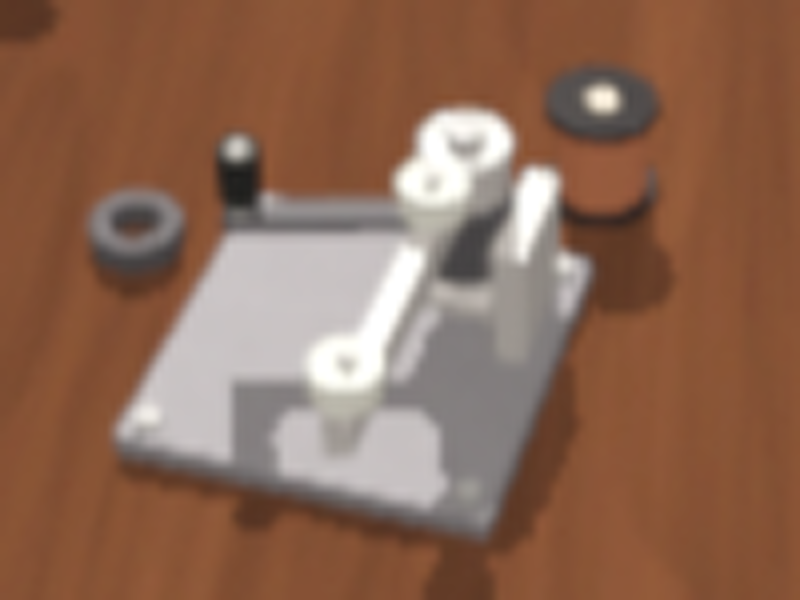

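The crops show the outer roller at (135,203), the inner one at (168,211), the pivot cap at (181,214) and the stop post at (180,185). The trailing flank is the one on the robot side.

```bash
python3 - <<'E'
import numpy as np
from h import ray
f=np.load('top0.npz');K=f['mtx'];T=f['camera_from_world']
o=ray(K,T,135,203.3,.097)[:2];i=ray(K,T,167.9,210.7,.097)[:2];c=ray(K,T,181.4,214,.1)[:2];s=ray(K,T,180.3,185.4,.084)[:2]
print('outer',o,'inner',i,np.linalg.norm(o-i),'cap',c)
u=(o-i)/np.linalg.norm(o-i);pv=i-.035*u
print('pivot',pv,'dir',np.degrees(np.arctan2(u[1],u[0])),'stop',s,np.linalg.norm(s-pv),np.degrees(np.arctan2(*(s-pv)[::-1])))
print('spool',ray(K,T,211.5,232,.045),'ferr',ray(K,T,198.5,173,.012))
E
cat > st.py <<'E'
from workcell import observe
import numpy as np
s=observe()
for k in('time','tool_pos','contact_force','opening','finger_force','qpos'):print(k,np.round(s[k],4))
print(np.round(s['tcp_rot'],3))
E
```

```text
outer [0.53099501 0.31655049] inner [0.5133841  0.22883799] 0.08946300038570897 cap [0.50513631 0.192338  ]
pivot [0.5064943  0.19452282] dir 78.6471024820991 stop [0.58469279 0.20187619] 0.07854347176822883 5.371992210394131
spool [0.46304444 0.11582679 0.045     ] ferr [0.63562086 0.16310016 0.012     ]
```

```bash
python3 -m creep '{"xyz":[[0.1,-0.1,0],[0.2,-0.2,0],[0.3,-0.3,0],[0.4,-0.4,0],[0.5,-0.5,0],[0.6,-0.6,0],[0.7,-0.7,0],[0.8,-0.8,0],[0.9,-0.9,0],[1,-1,0]],"turn":[[0,0,-0.02],[0,0,-0.04],[0,0,-0.06],[0,0,-0.08],[0,0,-0.08],[0,0,-0.08],[0,0,-0.08],[0,0,-0.08],[0,0,-0.08],[0,0,-0.08]]}' 0 40
python3 -m creep '{"xyz":[[0.1,-0.06,0],[0.2,-0.12,0],[0.3,-0.18,0],[0.4,-0.24,0],[0.5,-0.3,0],[0.6,-0.36,0],[0.7,-0.42,0],[0.8,-0.48,0],[0.9,-0.54,0],[1,-0.6,0]],"turn":[[0,0,0],[0,0,0],[0,0,0],[0,0,0],[0,0,0],[0,0,0],[0,0,0],[0,0,0],[0,0,0],[0,0,0]]}'
python3 st.py
```

```text
time: 1.35
tool_pos: [0.1943, -0.4884, 0.2483]
tcp_rot: [[0.924, 0.382, 0.0], [0.382, -0.924, 0.0], [0.0, -0.0, -1.0]]
contact_force: [0.3, -0.8, 0.6]
opening: 0.0003
finger_force: 0.0
time: 2.6
tool_pos: [0.2498, -0.4136, 0.2483]
tcp_rot: [[0.924, 0.382, 0.0], [0.382, -0.924, 0.0], [0.0, -0.0, -1.0]]
contact_force: [-1.0, -0.1, 0.1]
opening: -0.0002
finger_force: 0.0
time 2.6
tool_pos [ 0.2498 -0.4136  0.2483]
contact_force [-1.036  -0.1368  0.1266]
opening -0.0002
finger_force 0.0
qpos [-6.70677e+01  1.08911e+01  1.00496e+02  3.50000e-03  6.86168e+01
  4.54400e-01]
[[ 0.924  0.382  0.   ]
 [ 0.382 -0.924  0.   ]
 [ 0.    -0.    -1.   ]]
```

```bash
python3 -m creep '{"xyz":[[0.1,-0.1,0],[0.2,-0.2,0],[0.3,-0.3,0],[0.4,-0.4,0],[0.5,-0.5,0],[0.6,-0.6,0],[0.7,-0.7,0],[0.8,-0.8,0],[0.9,-0.9,0],[1,-1,0]],"turn":[[0,0,0],[0,0,0],[0,0,0],[0,0,0],[0,0,0],[0,0,0],[0,0,0],[0,0,0],[0,0,0],[0,0,0]]}'
python3 -m creep '{"xyz":[[0.1,-0.1,0],[0.2,-0.2,0],[0.3,-0.3,0],[0.4,-0.4,0],[0.5,-0.5,0],[0.6,-0.6,0],[0.7,-0.7,0],[0.8,-0.8,0],[0.9,-0.9,0],[1,-1,0]],"turn":[[0,0,0],[0,0,0],[0,0,0],[0,0,0],[0,0,0],[0,0,0],[0,0,0],[0,0,0],[0,0,0],[0,0,0]]}'
python3 -m creep '{"xyz":[[0.1,-0.1,0],[0.2,-0.2,0],[0.3,-0.3,0],[0.4,-0.4,0],[0.5,-0.5,0],[0.6,-0.6,0],[0.7,-0.7,0],[0.8,-0.8,0],[0.9,-0.9,0],[1,-1,0]],"turn":[[0,0,0],[0,0,0],[0,0,0],[0,0,0],[0,0,0],[0,0,0],[0,0,0],[0,0,0],[0,0,0],[0,0,0]]}'
```

```text
time: 3.85
tool_pos: [0.2931, -0.3089, 0.2483]
tcp_rot: [[0.924, 0.382, 0.0], [0.382, -0.924, 0.0], [0.0, -0.0, -1.0]]
contact_force: [0.5, 0.2, 0.2]
opening: -0.0
finger_force: 0.0
time: 5.1
tool_pos: [0.3364, -0.2044, 0.2483]
tcp_rot: [[0.924, 0.382, 0.0], [0.382, -0.924, 0.0], [0.0, -0.0, -1.0]]
contact_force: [-0.7, -0.6, 0.2]
opening: 0.0001
finger_force: 0.0
time: 6.35
tool_pos: [0.3797, -0.0999, 0.2483]
tcp_rot: [[0.924, 0.382, -0.0], [0.382, -0.924, 0.0], [0.0, -0.0, -1.0]]
contact_force: [0.2, 0.0, -0.6]
opening: -0.0002
finger_force: 0.0
```

```bash
python3 -m creep '{"xyz":[[0.075,-0.1,0],[0.15,-0.2,0],[0.22,-0.3,0],[0.3,-0.4,0],[0.37,-0.5,0],[0.45,-0.6,0],[0.52,-0.7,0],[0.6,-0.8,0],[0.67,-0.9,0],[0.75,-0.98,0]],"turn":[[0,0,0],[0,0,0],[0,0,0],[0,0,0],[0,0,0],[0,0,0],[0,0,0],[0,0,0],[0,0,0],[0,0,0]]}'
python3 -m creep '{"xyz":[[0.075,-0.1,0],[0.15,-0.2,0],[0.22,-0.3,0],[0.3,-0.4,0],[0.37,-0.5,0],[0.45,-0.6,0],[0.52,-0.7,0],[0.6,-0.8,0],[0.67,-0.9,0],[0.75,-0.98,0]],"turn":[[0,0,0],[0,0,0],[0,0,0],[0,0,0],[0,0,0],[0,0,0],[0,0,0],[0,0,0],[0,0,0],[0,0,0]]}'
python3 -m creep '{"xyz":[[0.075,-0.1,0.05],[0.15,-0.2,0.1],[0.22,-0.3,0.15],[0.3,-0.4,0.2],[0.37,-0.5,0.25],[0.45,-0.6,0.3],[0.52,-0.7,0.35],[0.6,-0.8,0.4],[0.67,-0.9,0.45],[0.75,-0.98,0.5]],"turn":[[0,0,0],[0,0,0],[0,0,0],[0,0,0],[0,0,0],[0,0,0],[0,0,0],[0,0,0],[0,0,0],[0,0,0]]}'
python3 -m creep '{"xyz":[[0.075,-0.1,0],[0.15,-0.2,0],[0.22,-0.3,0],[0.3,-0.4,0],[0.37,-0.5,0],[0.45,-0.6,0],[0.52,-0.7,0],[0.6,-0.8,0],[0.67,-0.9,0],[0.75,-0.98,0]],"turn":[[0,0,-0.05],[0,0,-0.1],[0,0,-0.15],[0,0,-0.2],[0,0,-0.25],[0,0,-0.3],[0,0,-0.35],[0,0,-0.4],[0,0,-0.44],[0,0,-0.467]]}'
python3 - <<'E'
from workcell import cams
import cv2,numpy as np
c=cams.get_calibration('wrist');p,d=cams.camera('wrist');np.savez('w0.npz',p=p,d=d,**c)
cv2.imwrite('pics/w0.png',p[:,:,::-1])
E
```

```text
time: 7.6
tool_pos: [0.405, -0.0045, 0.2483]
tcp_rot: [[0.924, 0.382, -0.0], [0.382, -0.924, 0.0], [-0.0, -0.0, -1.0]]
contact_force: [0.1, -0.1, 0.8]
opening: 0.0003
finger_force: 0.0
time: 8.85
tool_pos: [0.4305, 0.0908, 0.2483]
tcp_rot: [[0.924, 0.383, -0.0], [0.383, -0.924, 0.0], [-0.0, -0.0, -1.0]]
contact_force: [-0.1, 0.3, 0.1]
opening: -0.0
finger_force: 0.0
time: 10.1
tool_pos: [0.456, 0.1862, 0.2081]
tcp_rot: [[0.924, 0.382, -0.0], [0.382, -0.924, 0.0], [-0.0, -0.0, -1.0]]
contact_force: [0.5, -0.3, -0.3]
opening: -0.0002
finger_force: 0.0
time: 11.35
tool_pos: [0.4814, 0.2816, 0.2081]
tcp_rot: [[0.197, 0.98, -0.0], [0.98, -0.197, -0.0], [-0.0, -0.0, -1.0]]
contact_force: [-0.6, 0.5, -0.5]
opening: 0.0003
finger_force: 0.0
```

View pics/w0.png

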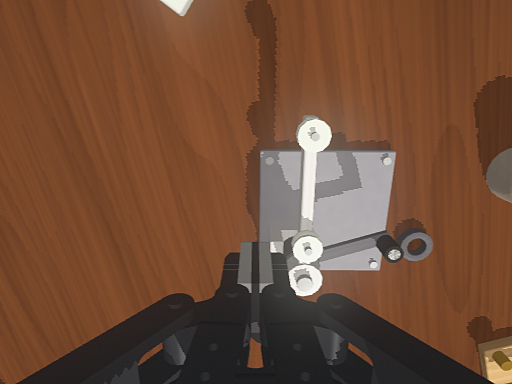

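The wrist view shows the outer roller at about (314,134), the inner one at (307,248) and the shut fingertips near (264,245). I'll refine the arm line from it.

```bash
python3 - <<'E'
import numpy as np
from h import ray
f=np.load('w0.npz');K=f['mtx'];T=f['camera_from_world']
o=ray(K,T,314,134.5,.097)[:2];i=ray(K,T,307,248,.097)[:2]
u=(o-i)/np.linalg.norm(o-i);pv=i-.035*u
print(o,i,np.linalg.norm(o-i),pv,np.degrees(np.arctan2(u[1],u[0])))
t=np.array([.4814,.2816]);n=np.array([u[1],-u[0]])
print('along',(t-pv)@u,'behind',(t-pv)@n)
for q in((240,245),(287,245)):print('tip',ray(K,T,*q,.191))
E
```

```text
[0.53291576 0.31804559] [0.51459199 0.2300522 ] 0.08988102363027323 [0.50745665 0.19578724] 78.23682608905003
along 0.0786984815752197 behind -0.04300380569873437
tip [0.47715351 0.2898499  0.191     ]
tip [0.49918591 0.28540027 0.191     ]
```

```bash
python3 -m creep '{"xyz":[[0,0,0.1],[0,0,0.2],[0,0,0.3],[0,0,0.4],[0,0,0.5],[0,0,0.6],[0,0,0.7],[0,0,0.8],[0,0,0.9],[0,0,1]],"turn":[[0,0,0],[0,0,0],[0,0,0],[0,0,0],[0,0,0],[0,0,0],[0,0,0],[0,0,0],[0,0,0],[0,0,0]]}'
python3 -m creep '{"xyz":[[0,0,0.1],[0,0,0.2],[0,0,0.3],[0,0,0.4],[0,0,0.5],[0,0,0.6],[0,0.05,0.65],[0,0.1,0.65],[0,0.15,0.65],[0,0.2,0.65]],"turn":[[0,0,0],[0,0,0],[0,0,0],[0,0,0],[0,0,0],[0,0,0],[0,0,0],[0,0,0],[0,0,0],[0,0,0]]}'
```

```text
time: 12.65
tool_pos: [0.4813, 0.281, 0.1278]
tcp_rot: [[0.199, 0.98, 0.0], [0.98, -0.199, 0.0], [0.0, 0.0, -1.0]]
contact_force: [-0.3, 0.1, 0.3]
opening: -0.0005
finger_force: 0.0
time: 13.9
tool_pos: [0.4976, 0.2778, 0.0767]
tcp_rot: [[0.199, 0.98, 0.001], [0.98, -0.199, 0.0], [0.001, 0.001, -1.0]]
contact_force: [0.1, 0.4, 0.1]
opening: 0.0002
finger_force: 0.0
```

```bash
python3 -m creep '{"xyz":[[0,0.015,0],[0,0.03,0],[0,0.045,0],[0,0.06,0],[0,0.075,0],[0,0.09,0],[0,0.11,0],[0,0.13,0],[0,0.15,0],[0,0.17,0]],"turn":[[0,0,0],[0,0,0],[0,0,0],[0,0,0],[0,0,0],[0,0,0],[0,0,0],[0,0,0],[0,0,0],[0,0,0]]}'
python3 - <<'E'
from workcell import cams
import cv2,numpy as np
from h import *
c=cams.get_calibration('wrist');p,d=cams.camera('wrist');np.savez('w1.npz',p=p,d=d,**c)
cv2.imwrite('pics/w1.png',p[:,:,::-1])
E
```

```text
time: 15.15
tool_pos: [0.5102, 0.2752, 0.0763]
tcp_rot: [[0.199, 0.98, -0.0], [0.98, -0.199, 0.0], [0.0, -0.0, -1.0]]
contact_force: [-1.3, 0.6, 1.7]
opening: -0.0001
finger_force: 1.4
```

View pics/w1.png

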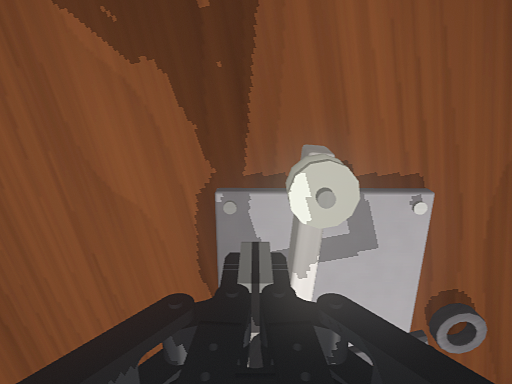

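The outer roller is at about (324,195), with the fingers against the flank between the rollers. Next I push along an arc about the pivot, 20° per call.

```bash
python3 -m creep '{"xyz":[[0.005,0.034,0],[0.009,0.069,0],[0.012,0.104,0],[0.013,0.139,0],[0.013,0.173,0],[0.012,0.208,0],[0.01,0.243,0],[0.007,0.277,0],[0.002,0.312,0],[-0.003,0.346,0]],"turn":[[0,0,0.017],[0,0,0.033],[0,0,0.05],[0,0,0.067],[0,0,0.083],[0,0,0.1],[0,0,0.117],[0,0,0.133],[0,0,0.15],[0,0,0.167]]}'
```

```text
time: 16.45
tool_pos: [0.5374, 0.2692, 0.0763]
tcp_rot: [[0.525, 0.851, -0.0], [0.851, -0.525, -0.0], [-0.0, -0.0, -1.0]]
contact_force: [-3.1, 2.6, 0.4]
opening: -0.0001
finger_force: 2.0
```

```bash
python3 -m creep '{"xyz":[[0.005,0.034,0],[0.009,0.069,0],[0.012,0.104,0],[0.013,0.139,0],[0.013,0.173,0],[0.012,0.208,0],[0.01,0.243,0],[0.007,0.277,0],[0.002,0.312,0],[-0.003,0.346,0]],"turn":[[0,0,0.017],[0,0,0.033],[0,0,0.05],[0,0,0.067],[0,0,0.083],[0,0,0.1],[0,0,0.117],[0,0,0.133],[0,0,0.15],[0,0,0.167]]}'
python3 - <<'E'
from workcell import cams
import cv2,numpy as np
c=cams.get_calibration('top');p,d=cams.camera('top');np.savez('t1.npz',p=p,d=d,**c)
cv2.imwrite('pics/t1.png',cv2.resize(p[150:245,110:235],None,fx=6,fy=6,interpolation=cv2.INTER_CUBIC)[:,:,::-1])
E
```

```text
time: 17.7
tool_pos: [0.5607, 0.2546, 0.0763]
tcp_rot: [[0.785, 0.62, -0.001], [0.62, -0.785, 0.0], [-0.0, -0.0, -1.0]]
contact_force: [-5.3, 2.5, 0.4]
opening: 0.0004
finger_force: 2.5
```

View pics/t1.png

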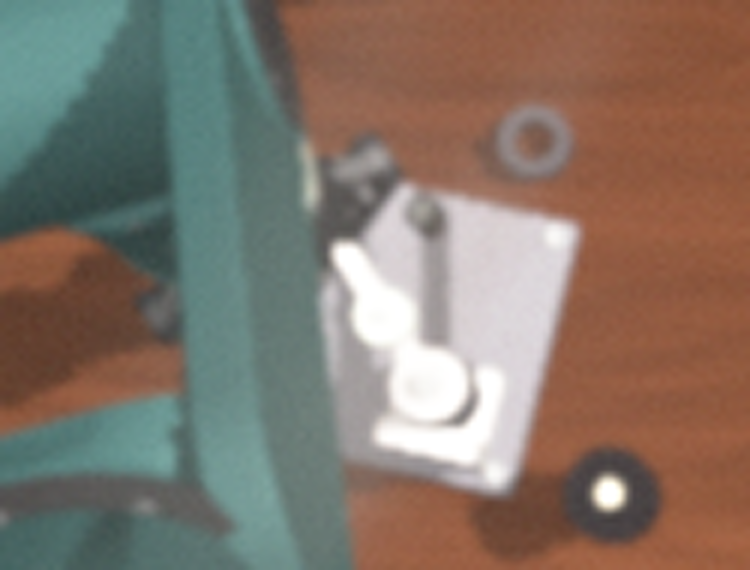

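The top view shows the arm swung about 42° with the fingers behind it, and the spool and ferrite where they were. About 20° is left, so I'll do 14° and then creep.

```bash
python3 -m creep '{"xyz":[[0.005,0.034,0],[0.009,0.069,0],[0.011,0.086,0],[0.012,0.104,0],[0.013,0.121,0],[0.013,0.139,0],[0.013,0.173,0],[0.012,0.19,0],[0.012,0.208,0],[0.01,0.243,0]],"turn":[[0,0,0.017],[0,0,0.033],[0,0,0.042],[0,0,0.05],[0,0,0.058],[0,0,0.067],[0,0,0.083],[0,0,0.092],[0,0,0.1],[0,0,0.117]]}'
python3 st.py
```

```text
time: 19.0
tool_pos: [0.5733, 0.2404, 0.0763]
tcp_rot: [[0.912, 0.411, -0.0], [0.411, -0.912, 0.001], [-0.0, -0.001, -1.0]]
contact_force: [-5.2, 4.1, 1.0]
opening: 0.0001
finger_force: 2.9
time 19.0
tool_pos [0.5733 0.2404 0.0763]
contact_force [-5.2198  4.1013  0.9544]
opening 0.0001
finger_force 2.9463
qpos [1.63507e+01 3.31192e+01 9.30191e+01 6.49000e-02 5.38755e+01 8.20262e+01]
[[ 0.912  0.411 -0.   ]
 [ 0.411 -0.912  0.001]
 [-0.    -0.001 -1.   ]]
```

```bash
python3 -m creep '{"xyz":[[0.001,0.008,0],[0.003,0.017,0],[0.004,0.025,0],[0.005,0.034,0],[0.006,0.043,0],[0.007,0.052,0],[0.008,0.06,0],[0.009,0.069,0],[0.009,0.069,0],[0.009,0.069,0]],"turn":[[0,0,0.004],[0,0,0.008],[0,0,0.012],[0,0,0.017],[0,0,0.021],[0,0,0.025],[0,0,0.029],[0,0,0.033],[0,0,0.033],[0,0,0.033]]}'
python3 -m creep '{"xyz":[[0.001,0.004,0],[0.001,0.008,0],[0.002,0.012,0],[0.003,0.017,0],[0.003,0.021,0],[0.004,0.025,0],[0.004,0.03,0],[0.005,0.034,0],[0.005,0.034,0],[0.005,0.034,0]],"turn":[[0,0,0.002],[0,0,0.004],[0,0,0.006],[0,0,0.008],[0,0,0.01],[0,0,0.012],[0,0,0.014],[0,0,0.017],[0,0,0.017],[0,0,0.017]]}'
```

```text
time: 20.25
tool_pos: [0.5763, 0.2356, 0.0763]
tcp_rot: [[0.937, 0.348, -0.0], [0.348, -0.937, 0.001], [-0.0, -0.001, -1.0]]
contact_force: [-4.9, 5.2, 0.3]
opening: -0.0001
finger_force: 2.9
time: 21.5
tool_pos: [0.5777, 0.2333, 0.0763]
tcp_rot: [[0.949, 0.315, -0.0], [0.315, -0.949, 0.001], [0.0, -0.001, -1.0]]
contact_force: [-3.5, 4.7, 0.4]
opening: -0.0002
finger_force: 3.0
```

```bash
python3 -m creep '{"xyz":[[0.001,0.004,0],[0.001,0.008,0],[0.002,0.012,0],[0.003,0.017,0],[0.003,0.021,0],[0.004,0.025,0],[0.004,0.03,0],[0.005,0.034,0],[0.005,0.034,0],[0.005,0.034,0]],"turn":[[0,0,0.002],[0,0,0.004],[0,0,0.006],[0,0,0.008],[0,0,0.01],[0,0,0.012],[0,0,0.014],[0,0,0.017],[0,0,0.017],[0,0,0.017]]}'
python3 - <<'E'
from workcell import cams,observe
import cv2,numpy as np
print(observe()['contact_force'])
c=cams.get_calibration('wrist');p,d=cams.camera('wrist');np.savez('w2.npz',p=p,d=d,**c)
q,_=cams.camera('top')
a=cv2.resize(q[150:240,130:230],(420,380));b=cv2.resize(p,(507,380))[:,127:]
cv2.imwrite('pics/w2.png',np.hstack([a,b])[:,:,::-1])
E
```

```text
time: 22.75
tool_pos: [0.5788, 0.2314, 0.0763]
tcp_rot: [[0.96, 0.28, -0.0], [0.28, -0.96, 0.002], [0.0, -0.002, -1.0]]
contact_force: [-5.2, 7.0, 0.8]
opening: -0.0
finger_force: 4.0
[-5.23218073  7.04460003  0.83297573]
```

View pics/w2.png

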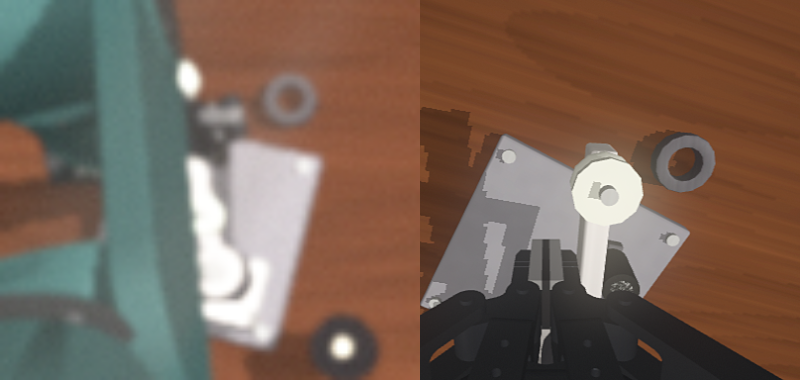

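The wrist view shows the bar's leading flank up against the post at (618,270), and the force has stepped up. I'll press a little more to confirm the stop.

```bash
python3 -m creep '{"xyz":[[0,0.003,0],[0,0.006,0],[0,0.009,0],[0,0.012,0],[0,0.015,0],[0,0.018,0],[0,0.02,0],[0,0.02,0],[0,0.02,0],[0,0.02,0]],"turn":[[0,0,0],[0,0,0],[0,0,0],[0,0,0],[0,0,0],[0,0,0],[0,0,0],[0,0,0],[0,0,0],[0,0,0]]}'
python3 st.py
```

```text
time: 24.1
tool_pos: [0.5791, 0.2305, 0.0763]
tcp_rot: [[0.96, 0.28, -0.001], [0.28, -0.96, 0.003], [0.0, -0.003, -1.0]]
contact_force: [-5.4, 10.0, 0.5]
opening: 0.0005
finger_force: 5.3
time 24.1
tool_pos [0.5791 0.2305 0.0763]
contact_force [-5.3731 10.0451  0.5079]
opening 0.0005
finger_force 5.2699
qpos [15.2681 33.2034 92.8297  0.2016 53.9604 88.8779]
[[ 0.96   0.28  -0.001]
 [ 0.28  -0.96   0.003]
 [ 0.    -0.003 -1.   ]]
```

The force rose 3 N for 1 mm, which matches the stand's stiffness, so the arm is home at about 11 N.

```bash
python3 -c "
from workcell import ticket
print(ticket.sign_off())"
```

```text
the job is handed in; nothing more can be done
None
```

The cage arm is home at the stop post and still held there by the fingers at about 11 N; I handed the job in at about 24 s, and the result was not reported back.

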